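# Feel round the bearing edge of a bare drum shell

## Robot

A 6-joint arm with a two-finger parallel gripper is mounted at the origin on the work surface. World frame = base frame: x ahead of the robot, y to its left, z up, the work surface at z = 0. Lengths are in m, angles in degrees, forces in N, time in s.
With the tool pointing down it reaches from about 0.25 to 0.725 m from the base axis. Payload 9.7 kg.
Tool frame: the origin (TCP) lies between the finger pads, 19 mm behind the fingertips; this is the grasp point; z points along the fingers, y is the direction in which the jaws open and shut (so a half turn about z gives the same grasp; the last joint's range is limited). The gripper opens to 85 mm and grips with 20 to 120 N. Pads are 22 mm wide; open, the fingers measure 114 mm over their backs; the gripper's body (76 mm by 85 mm) begins 54 mm behind the grasp point. The pads swing forward as they close: fully open they stand 13 mm farther back than shut.
Start: joints at [-68.01, 4.979, 10.078, 95.1, 0, 90], TCP at [0.206, -0.51, 0.25] pointing down, gripper open.
Joint ranges: [-179.16, 179.16], [-48.56, 103.87], [-65.8, 70.77], [-126.05, 130.52], [-82.76, 87.17], [-180, 180]. Speed limits (degrees/s): [127.2, 127.2, 147.25, 180, 180, 180].

## Interface

Orientations are given as [roll, pitch, yaw] about the fixed x, y, z axes, in that order (R = Rz(yaw) Ry(pitch) Rx(roll)).
In Python, from workcell import bot gives the robot as it stands.
- The arm moves only by the shell command python3 -m pendant 'ROWS' [FORCE]. ROWS is JSON, a list that holds one entry, the list of rows, each a list of 7 numbers: the shift along the tool's x, y, z in cm, then the turn, a rotation vector about the tool's x, y, z in rad, then the opening in per cent of the stroke, from 0 (shut) to 100 (fully open). In form: [[[dx, dy, dz, ax, ay, az, gripper], ...]]. A call has 1 to 5 rows; each row shifts and turns the pose as measured when the row begins, along the tool's axes as they then stand; what a row does not reach is not made up. A row lasts 1/12 s, in which the tool goes at most 41.7 mm and 7.16 degrees, less where a joint would pass 70% of its speed; a pose out of reach is approached as far as the arm can. A call with a gripper value outside its range is refused whole. The fingers move at their own pace and stop on an object; FORCE is the grip in N (left out, the last holds). Time passes only in rows, so rows that do not move let the fingers close. It gives the time, the measured TCP pose, the force and the opening at its end, in the units of the state.
- bot.get_obs(): the state, without advancing time (a new reading comes with each control period).
- bot.camera(name): name is "scene" or "top" or "wrist"; returns the picture (400x640x3 uint8, red, green, blue); there is no depth.
- bot.get_calibration(name): a dict with "intrinsics" (3x3 intrinsics, pixels), "pose" (4x4, takes a point from camera to world coordinates); the wrist camera has in their place "T_tool_cam" (4x4, takes a point from camera to tool coordinates, whose origin is the TCP and whose axes are the flange's). Camera axes: x right, y down, z forward; pixel columns grow to the right and rows downward; lengths in m; the calibration is good to about 2 mm. A picture is of the moment at which its call begins: read the wrist's pose just before it. get_calibration takes no time and is no camera call.
- bot.job_done(): hands the job in, once; it reports no verdict.
Trained networks look in the newest picture that a camera, given by its name, has taken for a name from the list of things; names that differ only in an ending like _2 or _b are one class to them, and where a whole thing is asked for, a point or a joint stands for the part that bears it (a point fixed in the world has none). Each returns a list of dicts, best first, with "confidence" (0 to 1); they miss things now and then, are a little off and sometimes report something else, mostly with a low value. They report only what shows in the picture. A call takes as long as a camera call.
- bot.masks_of(camera, thing): "pixels" (400x640 bool, what is visible of it) and "extent" ([left, top, right, bottom] in pixels, round what is visible of it).
- bot.mark_of(camera, thing): "uv" ([column, row] in pixels: a listed point, or the origin of a listed thing).
The state is a dict: "time": time; "q": joint angles; "qd": joint speeds; "joint_efforts": joint torques, N m; "ee_pos": TCP position; "tcp_rot": TCP orientation; "wrist_force": force on the tool from outside, world axes, zero at the start; "torque": the same for the moment, N m; "opening": finger opening in m.
Only numpy, scipy, OpenCV 4.12 (cv2) and the standard library are available. Lean on these libraries where they do the work, as an engineer would, in place of code of your own. Each camera call takes 0.05 s, during which the arm holds its last target. There are 200 camera calls.

## Task

Check the bare drum shell for nicks by feel: put the closed fingertips on its top edge right above the mounting bracket and run them lightly along the edge, clockwise as seen from above, all the way round and back to the bracket, staying in touch with the edge until you are back there; then lift the hand away. Do not press hard, grip, lift, tip or shift the shell, and leave the other things on the bench alone.

Things in the scene. Friction and masses are not known exactly. Their poses are not given: they have to be found in the camera images.
- shell: bare orange drum shell: upright open tube, loose on the foam; outer diameter 203 mm, wall 8, 130 tall, 0.9 kg. Origin: centre of underside; z up; +x points to its one mounting bracket (50 mm wide steel plate with a block, out 36 mm from the wall). Five small lugs (16 mm wide, out 14 mm). Bracket and lugs stay 30 mm or more below the plain level top edge, which is 170 mm above the bench.
- pad: square plywood board 260 x 260 x 12 mm fixed to the bench, with a square dark foam pad (236 mm wide, 28 mm thick, top 40 mm above the bench) on it; the shell stands on the middle of the foam. Origin: centre of the board's underside, on the bench.
- foam (a joint): how far the foam is pressed down, m: about 0 (within 1 mm) with only the shell on it, up to 0.015. It sinks level and springs back, 1.5 N per mm, so the shell gives by that much under the fingers.
- wax_tin: bystander: round brass-coloured tin, 72 mm across, 40 mm tall, loose on the bench. Origin: centre of its underside.
- screw_jar: bystander: glass jar with a dark lid, 60 mm across, 75 mm tall, loose on the bench. Origin: centre of its underside.
- drum_key: bystander: small steel T-shaped drum key, about 67 x 46 x 16 mm, lying loose on the bench. Origin: middle of its underside; x along its shaft, towards the crossbar.
- hoop: bystander: steel drum hoop, 224 mm across, 206 mm inside, 16 mm tall, lying loose on the bench. Origin: centre of its underside.
- edge0 (a point): point on the shell's top edge, mid-wall (97.6 mm from the shell's axis, 130 mm above its origin), above the mounting bracket: start and finish of the trace; its axes are parallel to the shell's
- edge1 (a point): point on the shell's top edge, mid-wall (97.6 mm from the shell's axis, 130 mm above its origin), 40 degrees clockwise (seen from above) from edge0; its axes are parallel to the shell's
- edge2 (a point): point on the shell's top edge, mid-wall (97.6 mm from the shell's axis, 130 mm above its origin), 80 degrees clockwise (seen from above) from edge0; its axes are parallel to the shell's
- edge3 (a point): point on the shell's top edge, mid-wall (97.6 mm from the shell's axis, 130 mm above its origin), 120 degrees clockwise (seen from above) from edge0; its axes are parallel to the shell's
- edge4 (a point): point on the shell's top edge, mid-wall (97.6 mm from the shell's axis, 130 mm above its origin), 160 degrees clockwise (seen from above) from edge0; its axes are parallel to the shell's
- edge5 (a point): point on the shell's top edge, mid-wall (97.6 mm from the shell's axis, 130 mm above its origin), 200 degrees clockwise (seen from above) from edge0; its axes are parallel to the shell's
- edge6 (a point): point on the shell's top edge, mid-wall (97.6 mm from the shell's axis, 130 mm above its origin), 240 degrees clockwise (seen from above) from edge0; its axes are parallel to the shell's
- edge7 (a point): point on the shell's top edge, mid-wall (97.6 mm from the shell's axis, 130 mm above its origin), 280 degrees clockwise (seen from above) from edge0; its axes are parallel to the shell's
- edge8 (a point): point on the shell's top edge, mid-wall (97.6 mm from the shell's axis, 130 mm above its origin), 320 degrees clockwise (seen from above) from edge0; its axes are parallel to the shell's

How it is judged:
By the outcome, as a careful person would: the job done as asked, in the order asked, and still so for the second after the job is handed in, with the robot touching nothing.
It also fails if it takes over 72 s, if anything falls off the work surface, if the arm or the gripper's body presses on something with over 40 N, if the wrist force passes 120 N, or if a joint passes its speed limit or range.

## Working session

There is one attempt and no reset: what is moved stays moved. The work goes in short steps, Python scripts to look and compute and a shell command to move; the robot and the scene stay as the last step left them, time stands still between calls to the robot, and variables do not carry over. Pictures are saved under pics/ and viewed, about 8 in all and at most 12, crops included, and the job is handed in when it is done.

```bash
mkdir -p pics; ls
python3 - <<'E'
from workcell import bot
import cv2,numpy as np
for c in ["top","scene"]:
    im=bot.camera(c); cv2.imwrite(f"pics/{c}0.png",im[:,:,::-1])
    cal=bot.get_calibration(c); print(c,np.round(cal["intrinsics"],1).tolist(),np.round(cal["pose"],3).tolist())
    for n in ["shell","edge0","edge2","edge4","edge6","pad"]:
        for d in bot.mark_of(c,n)[:2]: print(n,np.round(d["uv"],1),round(d["confidence"],2))
o=bot.get_obs(); print({k:np.round(v,3).tolist() for k,v in o.items()})
E
```

```text
pics
top [[394.8, 0.0, 317.2], [0.0, 394.8, 190.9], [0.0, 0.0, 1.0]] [[0.026, -0.989, 0.143, 0.427], [-1.0, -0.024, 0.016, 0.029], [-0.013, -0.143, -0.99, 1.238], [0.0, 0.0, 0.0, 1.0]]
edge0 [371.3 183.8] 0.92
edge0 [363.7 246.2] 0.8
edge2 [371.3 183.8] 0.92
edge2 [363.7 246.2] 0.8
edge4 [371.3 183.8] 0.92
edge4 [363.7 246.2] 0.8
edge6 [371.3 183.8] 0.92
edge6 [363.7 246.2] 0.8
pad [347.9 213.1] 0.92
scene [[493.5, 0.0, 318.2], [0.0, 493.5, 199.5], [0.0, 0.0, 1.0]] [[-0.627, 0.587, -0.512, 1.425], [0.779, 0.464, -0.421, 0.728], [-0.009, -0.663, -0.749, 1.359], [0.0, 0.0, 0.0, 1.0]]
shell [312.1 199.8] 0.65
edge0 [328.7 188.2] 0.94
edge0 [334.7 171.1] 0.91
edge2 [328.7 188.2] 0.94
edge2 [334.7 171.1] 0.91
edge4 [328.7 188.2] 0.94
edge4 [334.7 171.1] 0.91
edge6 [328.7 188.2] 0.94
edge6 [334.7 171.1] 0.91
pad [307.6 205.5] 0.84
{'time': 0.7, 'q': [-68.01, 4.978, 10.079, 95.101, -0.0, 90.0], 'qd': [-0.05, -0.052, -0.039, 0.092, -0.076, -0.0], 'joint_efforts': [0.002, -51.996, 46.479, 0.001, 0.0, -0.0], 'ee_pos': [0.206, -0.51, 0.25], 'tcp_rot': [-180.0, 0.0, 21.99], 'wrist_force': [0.195, 0.004, -0.023], 'torque': [0.02, 0.047, -0.028], 'opening': 0.086}
```

Run:
```python
from workcell import bot
import cv2,numpy as np
a=cv2.imread("pics/top0.png")[70:350,180:520];b=cv2.imread("pics/scene0.png")[70:350,150:490]
cv2.imwrite("pics/both.png",cv2.resize(np.vstack([a,b])if 0 else np.hstack([a,b]),None,fx=1.17,fy=1.17))
for c in ["top"]:
    for d in bot.mark_of(c,"edge0"): print(d)
    for d in bot.masks_of(c,"shell")[:2]: print(d["extent"],d["confidence"])
```

```text
{'uv': [371.3, 183.8], 'confidence': 0.92}
{'uv': [363.7, 246.2], 'confidence': 0.8}
{'uv': [314.3, 205.4], 'confidence': 0.78}
{'uv': [349.7, 174.1], 'confidence': 0.77}
{'uv': [339.4, 244.3], 'confidence': 0.74}
{'uv': [325.9, 184.1], 'confidence': 0.74}
{'uv': [381.9, 228.6], 'confidence': 0.67}
{'uv': [318.2, 228.4], 'confidence': 0.67}
{'uv': [386.9, 204.5], 'confidence': 0.6}
[313.2, 172.1, 398.3, 254.6] 0.56
```

View pics/both.png

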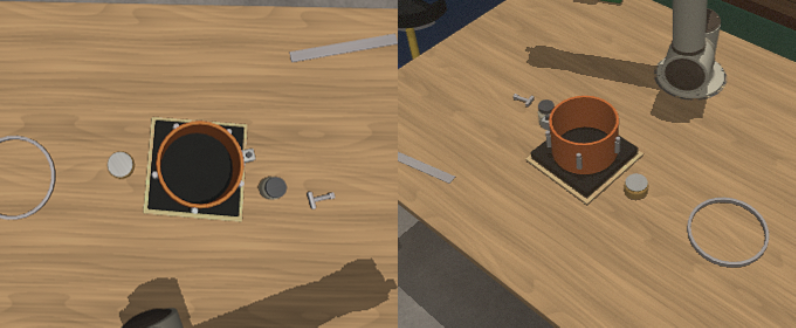

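The shell stands mid-bench at about (351,209) in the top picture. Its bracket points to image right, at about (394,203), close to the jar at (413,230). The networks return all nine edge points as one class, so I'll fit the shell pose to both views.

```bash
cat > h.py <<'E'
from workcell import bot
import numpy as np
from scipy.optimize import least_squares, linear_sum_assignment
from scipy.spatial.transform import Rotation as R
def proj(K,T,P):
    c=(P-T[:3,3])@T[:3,:3]; p=c@np.array(K).T; return p[:,:2]/p[:,2:]
def pts(p):
    a=np.radians(p[3]-40*np.arange(9)); return np.c_[p[0]+.0976*np.cos(a),p[1]+.0976*np.sin(a),np.full(9,p[2])]
def fit(views,p0,free=4):
    # views: (K,T,uv)
    def res(p):
        p=np.r_[p,p0[free:]] if free<4 else p
        r=[]
        for K,T,uv in views:
            q=proj(K,T,pts(p)); D=np.linalg.norm(q[:,None]-uv[None],axis=2); i,j=linear_sum_assignment(np.minimum(D,30))
            r.append(np.clip(q[i]-uv[j],-15,15).ravel())
        return np.concatenate(r)
    s=least_squares(res,p0,x_scale=[.01,.01,.01,5],loss="soft_l1",diff_step=1e-4); return s.x,res(s.x).reshape(-1,2)
def view(c):
    uv=np.array([d["uv"] for d in bot.mark_of(c,"edge0") if d["confidence"]>.3])
    cal=bot.get_calibration(c); T=cal.get("pose")
    if T is None:
        o=bot.get_obs(); W=np.eye(4); W[:3,:3]=R.from_euler("xyz",o["tcp_rot"],degrees=True).as_matrix(); W[:3,3]=o["ee_pos"]; T=W@np.array(cal["T_tool_cam"])
    return cal["intrinsics"],np.array(T),uv
E
python3 - <<'E'
from h import *
for c in ("top","scene"): bot.camera(c)
v=[view("top"),view("scene")]; np.set_printoptions(precision=2,suppress=True)
for vs in ([v[0]],[v[1]],v):
    p,r=fit(vs,np.array([.43,-.07,.17,-80.])); print(p*[1000,1000,1000,1],"rms",np.sqrt((r**2).mean()), len(r))
# bracket bearing
K,T,_=v[0]; print("mid-edge0 px",proj(K,T,pts(p))[0], "top/scene edge0", proj(v[1][0],v[1][1],pts(p))[0])
for n in("screw_jar","wax_tin","shell"):
  for d in bot.mark_of("top",n)[:1]: print(n,d)
print(np.round(bot.get_calibration("wrist")["T_tool_cam"],3).tolist(),bot.get_obs()["time"])
E
```

```text
[ 557.15  -46.55  155.78 -100.51] rms 6.731953097735697 9
[539.56 -43.54 174.66 -73.62] rms 1.9836010914929902 9
[ 532.52  -45.36  166.77 -116.36] rms 1.8096089079098905 18
mid-edge0 px [382.6  226.18] top/scene edge0 [297.41 154.37]
screw_jar {'uv': [409.1, 231.9], 'confidence': 0.66}
wax_tin {'uv': [364.2, 244.1], 'confidence': 0.61}
[[0.001, -0.966, -0.259, 0.066], [1.0, 0.001, -0.0, -0.002], [0.001, -0.259, 0.966, -0.126], [0.0, 0.0, 0.0, 1.0]] 1.15
```

```bash
python3 -m pendant '[[[0,0,-1.5,0,0,0.1,0],[0,0,-1.5,0,0,0.1,0],[0,0,-1.5,0,0,0.1,0],[0,0,-1,0,0,0.084,0],[0,0,0,0,0,0,0]]]' 20
python3 -m pendant '[[[2.1,-2.9,0,0,0,0,0],[2.1,-2.9,0,0,0,0,0],[2.1,-2.9,0,0,0,0,0],[2.1,-2.9,0,0,0,0,0],[2.1,-2.9,0,0,0,0,0]]]'
python3 -m pendant '[[[2.1,-2.9,0,0,0,0,0],[2.1,-2.9,0,0,0,0,0],[2.1,-2.9,0,0,0,0,0],[2.1,-2.9,0,0,0,0,0],[2.1,-2.9,0,0,0,0,0]]]'
python3 -m pendant '[[[2.1,-2.9,0,0,0,0,0],[2.1,-2.9,0,0,0,0,0],[2.1,-2.9,0,0,0,0,0],[2.1,-2.9,0,0,0,0,0],[0,0,0,0,0,0,0]]]'
```

```text
time: 1.57
ee_pos: [0.2057, -0.5094, 0.306]
tcp_rot: [-179.9, 0.1, -1.0]
wrist_force: [-0.3, -1.2, -0.1]
opening: 0.0256
time: 1.98
ee_pos: [0.3125, -0.3659, 0.3019]
tcp_rot: [-179.8, 0.2, -0.7]
wrist_force: [0.4, -0.4, -0.2]
opening: 0.0001
time: 2.4
ee_pos: [0.4214, -0.2135, 0.299]
tcp_rot: [-179.8, 0.2, 0.2]
wrist_force: [0.6, -0.8, 0.2]
opening: 0.0003
time: 2.82
ee_pos: [0.5094, -0.0853, 0.2952]
tcp_rot: [-179.7, 0.3, 1.4]
wrist_force: [0.1, -1.1, -1.2]
opening: 0.0002
```

```bash
python3 -m pendant '[[[1.5,-2,-0.5,0.005,0.005,0.024,0],[1.5,-2,-0.3,0,0,0,0],[0,0,0,0,0,0,0],[0,0,0,0,0,0,0]]]'
python3 - <<'E'
from h import *
import cv2
np.set_printoptions(precision=2,suppress=True)
im=bot.camera("wrist"); v=view("wrist"); print(v[0],v[1][:3,3],len(v[2]));
p,r=fit([v],np.array([.54,-.045,.17,-76.])); print(p*[1000,1000,1000,1],np.sqrt((r**2).mean()))
bot.camera("top");bot.camera("scene")
for vs in ([view("top")],[v,view("top")],[v,view("scene")]):
  q,r=fit(vs,np.array([.54,-.045,.17,-76.])); print(q*[1000,1000,1000,1],np.sqrt((r**2).mean()),len(r))
o=im[:,:,::-1].copy()
for u in v[2]: cv2.circle(o,tuple(int(x) for x in u),4,(255,0,0),1)
for k,u in enumerate(proj(v[0],v[1],pts(q))): cv2.circle(o,tuple(int(x) for x in u),2,(0,255,0),-1); cv2.putText(o,str(k),tuple(int(x)+5 for x in u),0,.5,(0,255,0))
cv2.imwrite("pics/w1.png",o); print(bot.get_obs()["ee_pos"],bot.get_obs()["tcp_rot"],bot.get_obs()["wrist_force"])
E
```

```text
time: 3.15
ee_pos: [0.5404, -0.0406, 0.3002]
tcp_rot: [-179.4, 0.2, 0.9]
wrist_force: [-0.2, -0.2, -0.5]
opening: 0.0002
[[348.24   0.   319.59]
 [  0.   348.24 204.26]
 [  0.     0.     1.  ]] [ 0.61 -0.04  0.43] 7
[531.68 -45.   171.73 -76.33] 1.1526884598216256
[534.58 -37.58 203.33 -73.78] 0.5216441768044644 3
[531.8  -44.77 171.93 -76.4 ] 1.4412289810034173 10
[531.59 -44.9  171.24 -76.3 ] 1.6832775098396457 15
[ 0.54 -0.04  0.3 ] [-179.39    0.11    0.6 ] [ 0.18 -0.22 -0.01]
```

View pics/w1.png

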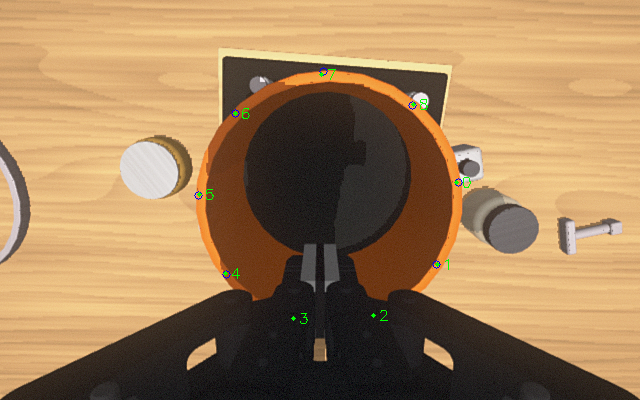

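The wrist view shows the bracket at (465,160) next to fitted point 0 at (458,182). The points run clockwise 0→1→2 and all the fitted dots sit on the rim. The shell centre is (0.532,-0.045), yaw -76.3°, rim z about 0.171. Next I move above edge0 at (0.5548,-0.1397).

```bash
python3 -m pendant '[[[0.5,3.3,0,-0.01,0,0.01,0],[0.5,3.3,0,0,0,0,0],[0.5,3.3,0,0,0,0,0],[0,0,3,0,0,0,0],[0,0,3,0,0,0,0]]]'
python3 -m pendant '[[[0,0,2,0,0,0,0],[0,0,0,0,0,0,0],[0,0,0,0,0,0,0],[0,0,0,0,0,0,0]]]'
```

```text
time: 3.92
ee_pos: [0.557, -0.1472, 0.2471]
tcp_rot: [179.8, -0.6, 0.0]
wrist_force: [0.3, 0.3, -1.4]
opening: -0.0001
time: 4.25
ee_pos: [0.5545, -0.1498, 0.222]
tcp_rot: [179.9, -0.3, -0.2]
wrist_force: [0.2, 0.2, -0.1]
opening: -0.0
```

```bash
python3 -m pendant '[[[0,-0.5,0.7,0,0,0,0],[0,-0.5,0.7,0,0,0,0],[0,0,0,0,0,0,0],[0,0,0,0,0,0,0],[0,0,0,0,0,0,0]]]'
python3 - <<'E'
from h import *
import cv2
o=[bot.camera(c)[:,:,::-1] for c in("scene","wrist")]
a=cv2.resize(o[0][110:250,230:390],None,fx=2.5,fy=2.5)
cv2.imwrite("pics/w2.png",np.hstack([a,o[1][50:400,150:550]])) if a.shape[0]==350 else 0
E
```

```text
time: 4.67
ee_pos: [0.5561, -0.1383, 0.2117]
tcp_rot: [179.8, -0.7, -0.1]
wrist_force: [0.9, -0.0, 0.4]
opening: -0.0
```

View pics/w2.png

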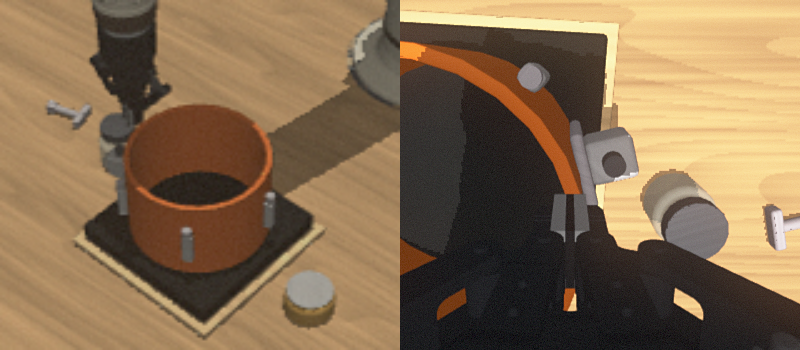

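The closed tips at (570,195) in the right half are over the rim beside the bracket. Now I descend gently.

```bash
python3 -m pendant '[[[-0.1,0.1,0.5,0,0,0,0],[0,0,0.5,0,0,0,0],[0,0,0.4,0,0,0,0],[0,0,0,0,0,0,0],[0,0,0,0,0,0,0]]]'
for i in 1 2; do python3 -m pendant '[[[0,0,0.1,0,0,0,0],[0,0,0.1,0,0,0,0],[0,0,0,0,0,0,0],[0,0,0,0,0,0,0]]]'; done
```

```text
time: 5.18
ee_pos: [0.5553, -0.1399, 0.1964]
tcp_rot: [179.8, -0.7, -0.1]
wrist_force: [0.3, -0.2, -0.4]
opening: 0.0001
time: 5.52
ee_pos: [0.5552, -0.14, 0.194]
tcp_rot: [179.8, -0.7, -0.1]
wrist_force: [0.2, 0.2, 0.2]
opening: -0.0004
time: 5.85
ee_pos: [0.5554, -0.1401, 0.1921]
tcp_rot: [179.8, -0.7, -0.1]
wrist_force: [0.1, 0.9, -0.4]
opening: 0.0002
```

```bash
for i in 1 2 3; do python3 -m pendant '[[[0,0,0.1,0,0,0,0],[0,0,0,0,0,0,0],[0,0,0,0,0,0,0]]]' | grep -v -e opening -e tcp; done
```

```text
time: 6.1
ee_pos: [0.5554, -0.1401, 0.1911]
wrist_force: [0.2, -0.2, 0.4]
time: 6.35
ee_pos: [0.5555, -0.1401, 0.19]
wrist_force: [-0.2, 0.4, -1.1]
time: 6.6
ee_pos: [0.5555, -0.1401, 0.189]
wrist_force: [-0.9, -0.5, 1.0]
```

```bash
for i in 1 2 ; do python3 -m pendant '[[[0,0,0.1,0,0,0,0],[0,0,0,0,0,0,0],[0,0,0,0,0,0,0]]]' | grep -v -e opening -e tcp; done
```

```text
time: 6.85
ee_pos: [0.5555, -0.1401, 0.1882]
wrist_force: [-0.0, 0.5, 0.7]
time: 7.1
ee_pos: [0.5555, -0.1401, 0.1876]
wrist_force: [-0.6, 0.4, 2.2]
```

```bash
cat > n.py <<'E'
from h import *
import sys
o=bot.get_obs(); C=np.array([.5319,-.0451]); d=np.array(o["ee_pos"])[:2]-C
a=np.degrees(np.arctan2(d[1],d[0])); th=(-76.3-a)%360; th=th-360 if th>355 and o["time"]<10 else th
print("theta %.1f r %.1f z %.1f F %s rot %s t %.2f"%(th,1e3*np.hypot(*d),1e3*o["ee_pos"][2],np.round(o["wrist_force"],1),np.round(o["tcp_rot"],1),o["time"]))
W=R.from_euler("xyz",o["tcp_rot"],degrees=True); n=int(sys.argv[1]) if len(sys.argv)>1 else 10; s=3
t=np.radians(a-s*np.arange(n+1)); P=C+.0976*np.c_[np.cos(t),np.sin(t)]; P[0]=C+d
for k in range(n): print(np.round(100*W.inv().apply([*(P[k+1]-P[k]),0]),2),end=" " if k%5<4 else "\n")
E
python3 n.py 5
```

```text
theta -0.3 r 97.9 z 187.6 F [-0.6  0.4  2.2] rot [ 1.798e+02 -7.000e-01 -1.000e-01] t 7.10
[-0.51  0.08 -0.01] [-0.5   0.09 -0.01] [-0.51  0.06 -0.01] [-0.51  0.03 -0.01] [-0.51  0.01 -0.01]
```

```bash
python3 -m pendant '[[[-0.51,0.09,0.05,0.003,-0.012,0,0],[-0.5,0.09,0.02,0,0,0,0],[-0.51,0.06,0.01,0,0,0,0],[-0.51,0.03,0.01,0,0,0,0],[-0.51,0.01,0.01,0,0,0,0]]]'; python3 n.py
```

```text
time: 7.52
ee_pos: [0.5298, -0.1432, 0.1872]
tcp_rot: [180.0, -0.2, -0.1]
wrist_force: [1.7, 1.2, 3.3]
opening: 0.0003
theta 14.9 r 98.1 z 187.2 F [1.7 1.2 3.3] rot [ 1.8e+02 -2.0e-01 -1.0e-01] t 7.52
[-0.51 -0.07 -0.  ] [-0.51 -0.05 -0.  ] [-0.51 -0.08 -0.  ] [-0.5 -0.1 -0. ] [-0.49 -0.13 -0.  ]
[-0.49 -0.15 -0.  ] [-0.48 -0.18 -0.  ] [-0.47 -0.2  -0.  ] [-0.46 -0.23 -0.  ] [-0.44 -0.25 -0.  ]
```

```bash
python3 -m pendant '[[[-0.51,-0.06,0.01,0,0,0,0],[-0.51,-0.06,0.01,0,0,0,0],[-0.51,-0.08,0.01,0,0,0,0],[-0.5,-0.1,0.01,0,0,0,0],[-0.49,-0.13,0.01,0,0,0,0]]]'; python3 n.py 1;python3 -m pendant '[[[-0.49,-0.15,0.01,0,0,0,0],[-0.48,-0.18,0.01,0,0,0,0],[-0.47,-0.2,0.01,0,0,0,0],[-0.46,-0.23,0.01,0,0,0,0],[-0.44,-0.25,0.01,0,0,0,0]]]' >/dev/null; python3 n.py
```

```text
time: 7.93
ee_pos: [0.5015, -0.1389, 0.1871]
tcp_rot: [179.9, -0.3, -0.2]
wrist_force: [1.0, 0.3, 1.9]
opening: 0.0001
theta 31.6 r 98.6 z 187.1 F [1.  0.3 1.9] rot [179.9  -0.3  -0.2] t 7.93
[-0.45 -0.27 -0.  ] theta 47.9 r 100.3 z 186.8 F [ 2.1 -1.2  2.8] rot [179.9  -0.3  -0.2] t 8.35
[-0.27 -0.52 -0.  ] [-0.4  -0.32 -0.  ] [-0.38 -0.34 -0.  ] [-0.36 -0.36 -0.  ] [-0.35 -0.38 -0.  ]
[-0.33 -0.39 -0.  ] [-0.3  -0.41 -0.  ] [-0.28 -0.43 -0.  ] [-0.26 -0.44 -0.  ] [-0.24 -0.45 -0.  ]
```

```bash
python3 -m pendant '[[[-0.3,-0.48,0.01,0,0.003,0,0],[-0.36,-0.38,0.01,0,0,0,0],[-0.35,-0.38,0.01,0,0,0,0],[-0.33,-0.39,0.01,0,0,0,0],[-0.31,-0.42,0.01,0,0,0,0]]]' >/dev/null; python3 n.py 6
```

```text
theta 64.5 r 96.5 z 186.3 F [ 1.6 -1.8  4.6] rot [179.8  -0.5  -0.2] t 8.77
[-0.4  -0.33 -0.01] [-0.29 -0.42 -0.  ] [-0.27 -0.43 -0.  ] [-0.25 -0.45 -0.  ] [-0.22 -0.46 -0.  ]
[-0.2  -0.47 -0.  ]
```

Run:
```python
from h import *
bot.camera("scene"); v=view("scene"); p,r=fit([v],np.array([.532,-.045,.17,-76.])); print(p,np.sqrt((r**2).mean()),len(r))
```

```text
[ 5.63421071e-01 -2.20528345e-02  2.12919695e-01 -7.54298831e+01] 2.0482515942777915 9
```

```bash
python3 -m pendant '[[[-0.36,-0.36,-0.04,0.003,-0.008,0,0],[-0.28,-0.42,-0.02,0,0,0,0],[-0.25,-0.44,0,0,0,0,0],[-0.23,-0.46,0,0,0,0,0],[-0.2,-0.47,0,0,0,0,0]]]' >/dev/null; python3 n.py 6
```

```text
theta 80.8 r 96.9 z 186.5 F [ 0.8 -1.7  3.3] rot [180.    0.   -0.2] t 9.28
[-0.25 -0.45  0.  ] [-0.16 -0.48 -0.  ] [-0.14 -0.49 -0.  ] [-0.11 -0.5  -0.  ] [-0.09 -0.5  -0.  ]
[-0.06 -0.51 -0.  ]
```

```bash
python3 -m pendant '[[[-0.22,-0.46,-0.01,0,0,0,0],[-0.15,-0.48,0,0,0,0,0],[-0.12,-0.49,0,0,0,0,0],[-0.09,-0.5,0,0,0,0,0],[-0.06,-0.5,0,0,0,0,0]]]' >/dev/null; python3 n.py 6
```

```text
theta 97.3 r 97.4 z 186.5 F [ 0.5 -1.9  2.6] rot [ 1.799e+02  1.000e-01 -2.000e-01] t 9.70
[-0.06 -0.51 -0.  ] [-0.02 -0.51 -0.  ] [ 0.01 -0.51 -0.  ] [ 0.03 -0.51 -0.  ] [ 0.06 -0.51 -0.  ]
[ 0.09 -0.5  -0.  ]
```

```bash
python3 -m pendant '[[[-0.03,-0.51,0,0,0,0,0],[0,-0.51,0,0,0,0,0],[0.02,-0.51,0,0,0,0,0],[0.05,-0.51,0,0,0,0,0],[0.08,-0.5,0,0,0,0,0]]]' >/dev/null; python3 n.py 6
```

```text
theta 114.0 r 97.7 z 186.4 F [-0.8 -2.7  2.8] rot [ 1.799e+02  1.000e-01 -2.000e-01] t 10.12
[ 0.11 -0.5  -0.  ] [ 0.13 -0.49 -0.  ] [ 0.15 -0.49 -0.  ] [ 0.18 -0.48 -0.  ] [ 0.2  -0.47 -0.  ]
[ 0.23 -0.46 -0.  ]
```

```bash
python3 -m pendant '[[[0.13,-0.49,-0.01,0,0,0,0],[0.15,-0.49,0,0,0,0,0],[0.17,-0.48,0,0,0,0,0],[0.2,-0.47,0,0,0,0,0],[0.22,-0.46,0,0,0,0,0]]]' >/dev/null; python3 n.py 6
```

```text
theta 130.4 r 97.3 z 186.3 F [-1.3 -2.1  4. ] rot [180.    0.2  -0.2] t 10.53
[ 0.22 -0.46 -0.  ] [ 0.26 -0.44 -0.  ] [ 0.29 -0.42 -0.  ] [ 0.31 -0.41 -0.  ] [ 0.33 -0.39 -0.  ]
[ 0.35 -0.37 -0.  ]
```

```bash
python3 -m pendant '[[[0.25,-0.44,-0.02,0,-0.002,0,0],[0.28,-0.43,-0.01,0,0,0,0],[0.3,-0.41,0,0,0,0,0],[0.32,-0.4,0,0,0,0,0],[0.34,-0.38,0,0,0,0,0]]]' >/dev/null; python3 n.py 6
```

```text
theta 140.9 r 89.6 z 186.1 F [-2.4 -1.   4.6] rot [-179.4    0.5    0.8] t 10.95
[-0.3  -0.89  0.01] [ 0.35 -0.38  0.  ] [ 0.36 -0.36  0.  ] [ 0.38 -0.34  0.  ] [ 0.4  -0.32 -0.  ]
[ 0.42 -0.3  -0.  ]
```

```bash
python3 - <<'E'
from h import *
import cv2
o=bot.get_obs()
for k in("q","qd","joint_efforts","ee_pos","torque","wrist_force"): print(k,np.round(o[k],3))
a=cv2.resize(bot.camera("scene")[100:260,220:400,::-1],None,fx=2.2,fy=2.2); w=bot.camera("wrist")[24:376,100:500,::-1]
cv2.imwrite("pics/w3.png",np.hstack([a,w]))
E
python3 n.py 1
```

```text
q [  0.79   -7.61   -9.354  88.737   0.587 179.944]
qd [ 1.805  6.174  5.607 -0.588  1.224  0.03 ]
joint_efforts [ 3.7700e-01 -3.7588e+01  4.5344e+01 -9.6400e-01  3.3300e-01  1.8000e-02]
ee_pos [0.461 0.009 0.186]
torque [-0.237  0.511  0.012]
wrist_force [-2.449 -0.963  4.632]
theta 141.1 r 89.4 z 186.1 F [0.5 0.7 4. ] rot [-179.4    0.4    0.9] t 11.05
[-0.32 -0.9   0.01]
```

View pics/w3.png

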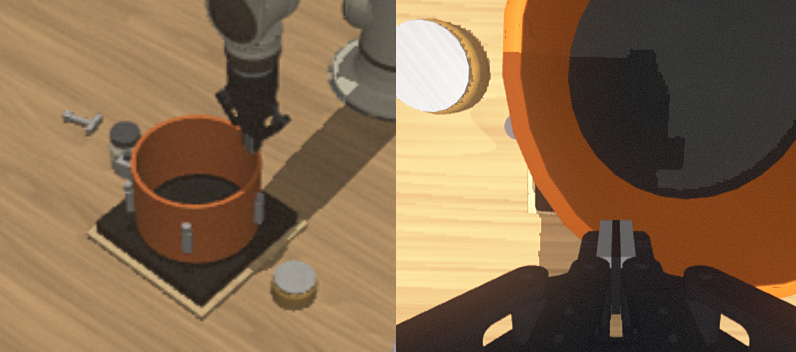

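Joint 6 ran into its 180° limit (q6 = 180 + q1 − yaw), which pulled the tool about 8 mm inward. The wrist force stayed at about 4 N, so the tips are still on the edge, and the picture shows them on the rim at (615,225). I'll yaw the tool about +14° while easing back out to mid-wall.

```bash
python3 -m pendant '[[[-0.05,0,-0.03,-0.01,0.007,-0.06,0],[-0.12,-0.1,-0.01,0,0,-0.06,0],[-0.16,-0.12,0,0,0,-0.06,0],[-0.16,-0.12,0,0,0,-0.06,0],[-0.1,-0.08,0,0,0,-0.02,0]]]' >/dev/null; python3 n.py 6; python3 -c "
from h import *; print(bot.get_obs()['q'])"
```

```text
theta 141.5 r 94.3 z 187.1 F [ 1.8 -1.7  2.2] rot [-180.    -0.4   16.3] t 11.47
[ 0.23 -0.55  0.  ] [ 0.44 -0.27  0.  ] [ 0.45 -0.24  0.  ] [ 0.46 -0.22  0.  ] [ 0.47 -0.19  0.  ]
[ 0.48 -0.17  0.  ] [ 1.53586250e+00 -8.83412958e+00 -1.03267145e+01  8.81516226e+01
  1.07256628e-01  1.65224774e+02]
```

```bash
python3 -m pendant '[[[0.1,-0.5,0.02,0,-0.005,0,0],[0.42,-0.3,0.02,0,0,0,0],[0.45,-0.24,0.01,0,0,0,0],[0.46,-0.22,0.01,0,0,0,0],[0.47,-0.19,0,0,0,0,0]]]' >/dev/null; python3 n.py 6
```

```text
theta 156.2 r 98.5 z 186.5 F [-1.6 -1.9  4.1] rot [180.  -0.  16.] t 11.88
[ 0.51 -0.09  0.  ] [ 0.49 -0.15  0.  ] [ 0.5  -0.12  0.  ] [ 0.5 -0.1  0. ] [ 0.51 -0.07  0.  ]
[ 0.51 -0.04  0.  ]
```

```bash
python3 -m pendant '[[[0.51,-0.09,-0.02,0,0,0,0],[0.49,-0.14,-0.01,0,0,0,0],[0.5,-0.11,0,0,0,0,0],[0.5,-0.09,0,0,0,0,0],[0.51,-0.06,0,0,0,0,0]]]' >/dev/null; python3 n.py 6
```

```text
theta 172.9 r 98.3 z 186.3 F [-3.2 -1.2  4.2] rot [-1.80e+02  1.00e-01  1.59e+01] t 12.30
[ 0.52  0.04 -0.  ] [ 0.51 -0.   -0.  ] [ 0.51  0.02 -0.  ] [ 0.51  0.05 -0.  ] [ 0.51  0.08 -0.  ]
[ 0.5  0.1 -0. ]
```

```bash
python3 -m pendant '[[[0.51,0.05,-0.03,0,0,0,0],[0.51,0.02,-0.01,0,0,0,0],[0.51,0.04,0,0,0,0,0],[0.51,0.06,0,0,0,0,0],[0.51,0.09,0,0,0,0,0]]]' >/dev/null; python3 n.py 6
```

```text
theta 189.6 r 97.6 z 186.5 F [-2.4  0.2  3.8] rot [-1.799e+02  1.000e-01  1.600e+01] t 12.72
[ 0.5   0.12 -0.  ] [ 0.49  0.14 -0.  ] [ 0.48  0.17 -0.  ] [ 0.47  0.19 -0.  ] [ 0.46  0.22 -0.  ]
[ 0.45  0.24 -0.  ]
```

```bash
python3 -m pendant '[[[0.49,0.14,-0.02,0,0,0,0],[0.48,0.16,0,0,0,0,0],[0.48,0.18,0,0,0,0,0],[0.46,0.21,0,0,0,0,0],[0.45,0.24,0,0,0,0,0]]]' >/dev/null; python3 n.py 6
```

```text
theta 206.2 r 97.5 z 186.5 F [-3.9  2.   3.9] rot [-1.798e+02  1.000e-01  1.600e+01] t 13.13
[ 0.45  0.25 -0.  ] [ 0.43  0.28 -0.  ] [ 0.41  0.3  -0.  ] [ 0.4   0.32 -0.  ] [ 0.38  0.34 -0.  ]
[ 0.36  0.36 -0.  ]
```

```bash
python3 -m pendant '[[[0.44,0.27,-0.03,-0.003,0,0,0],[0.42,0.29,-0.01,0,0,0,0],[0.4,0.31,0,0,0,0,0],[0.39,0.33,0,0,0,0,0],[0.37,0.35,0,0,0,0,0]]]' >/dev/null; python3 n.py 6
python3 - <<'E'
from h import *
bot.camera("wrist"); bot.camera("scene"); v=view("wrist"); s=view("scene")
for vs in ([v],[v,s]):
  p,r=fit(vs,np.array([.532,-.045,.17,-76.])); print(p,np.sqrt((r**2).mean()),len(r))
E
```

```text
theta 222.9 r 97.6 z 186.8 F [-1.9  0.9  2.8] rot [1.8e+02 1.0e-01 1.6e+01] t 13.55
[ 0.35  0.37 -0.  ] [ 0.33  0.39 -0.  ] [ 0.31  0.41 -0.  ] [ 0.29  0.42 -0.  ] [ 0.27  0.44 -0.  ]
[ 0.24  0.45 -0.  ] [ 5.31733364e-01 -4.54895069e-02  1.69892399e-01 -7.58426596e+01] 4.665427665061274e-09 2
[ 5.31761105e-01 -4.58261788e-02  1.69518354e-01 -7.57749984e+01] 1.64065944147461 11
```

Two views put the shell at the same place as before, so I continue the trace.

```bash
python3 n.py 1; python3 -m pendant '[[[0.34,0.38,0,0,0,0,0],[0.32,0.4,0,0,0,0,0],[0.3,0.42,0,0,0,0,0],[0.28,0.43,0,0,0,0,0],[0.25,0.45,0,0,0,0,0]]]' >/dev/null; python3 n.py 6
```

```text
theta 223.0 r 97.6 z 187.0 F [ 1.  -0.9  4.3] rot [179.9   0.   16. ] t 13.75
[0.35 0.37 0.  ] theta 238.3 r 96.8 z 187.1 F [-2.3  2.4  2.8] rot [-1.8e+02  1.0e-01  1.6e+01] t 14.17
[ 0.31  0.41 -0.  ] [ 0.21  0.46 -0.  ] [ 0.19  0.47 -0.  ] [ 0.16  0.48 -0.  ] [ 0.14  0.49 -0.  ]
[ 0.11  0.5  -0.  ]
```

```bash
python3 -m pendant '[[[0.29,0.42,0.01,0,0,0,0],[0.21,0.46,0,0,0,0,0],[0.18,0.47,0,0,0,0,0],[0.15,0.48,0,0,0,0,0],[0.12,0.49,0,0,0,0,0]]]' >/dev/null; python3 n.py 6
```

```text
theta 254.8 r 97.8 z 186.7 F [-1.1  1.7  2.8] rot [-1.799e+02  1.000e-01  1.610e+01] t 14.58
[ 0.08  0.5  -0.  ] [ 0.07  0.51 -0.  ] [ 0.05  0.51 -0.  ] [ 0.02  0.51 -0.  ] [-0.01  0.51 -0.  ]
[-0.03  0.51 -0.  ]
```

```bash
python3 -m pendant '[[[0.08,0.5,0,0,0,0,0],[0.06,0.51,0,0,0,0,0],[0.03,0.51,0,0,0,0,0],[0,0.51,0,0,0,0,0],[-0.03,0.51,0,0,0,0,0]]]' >/dev/null; python3 n.py 6
```

```text
theta 271.5 r 97.6 z 186.9 F [-1.   2.4  3.3] rot [-179.9    0.    16.1] t 15.00
[-0.05  0.51 -0.  ] [-0.07  0.51 -0.  ] [-0.1  0.5 -0. ] [-0.13  0.5  -0.  ] [-0.15  0.49 -0.  ]
[-0.18  0.48 -0.  ]
```

```bash
python3 -m pendant '[[[-0.06,0.51,0,0,0,0,0],[-0.09,0.5,0,0,0,0,0],[-0.12,0.5,0,0,0,0,0],[-0.15,0.49,0,0,0,0,0],[-0.17,0.48,0,0,0,0,0]]]' >/dev/null; python3 n.py 6
```

```text
theta 288.2 r 97.4 z 186.9 F [0.1 3.  1.9] rot [-179.9    0.    16.1] t 15.42
[-0.17  0.48 -0.  ] [-0.22  0.46 -0.  ] [-0.24  0.45 -0.  ] [-0.26  0.44 -0.  ] [-0.29  0.42 -0.  ]
[-0.31  0.41 -0.  ]
```

```bash
python3 -m pendant '[[[-0.19,0.47,0.03,0,0,0,0],[-0.23,0.46,0,0,0,0,0],[-0.25,0.44,0,0,0,0,0],[-0.28,0.43,0,0,0,0,0],[-0.3,0.41,0,0,0,0,0]]]' >/dev/null; python3 n.py 6
```

```text
theta 304.8 r 97.5 z 186.8 F [0.6 2.8 3. ] rot [-1.799e+02 -1.000e-01  1.600e+01] t 15.83
[-0.31  0.4  -0.  ] [-0.34  0.38 -0.  ] [-0.36  0.36 -0.  ] [-0.38  0.34 -0.  ] [-0.4   0.32 -0.  ]
[-0.41  0.3  -0.  ]
```

```bash
python3 -m pendant '[[[-0.32,0.39,0.02,0,0.001,0,0],[-0.35,0.37,0,0,0,0,0],[-0.37,0.35,0,0,0,0,0],[-0.39,0.33,0,0,0,0,0],[-0.41,0.31,0,0,0,0,0]]]' >/dev/null; python3 n.py 6
```

```text
theta 321.4 r 97.5 z 186.8 F [0.6 1.8 3.4] rot [-180.    -0.2   16. ] t 16.25
[-0.41  0.3  -0.  ] [-0.43  0.27 -0.  ] [-0.45  0.25 -0.  ] [-0.46  0.22 -0.  ] [-0.47  0.2  -0.  ]
[-0.48  0.17 -0.  ]
```

```bash
python3 -m pendant '[[[-0.42,0.29,0.01,0,-0.002,0,0],[-0.44,0.26,0,0,0,0,0],[-0.46,0.24,0,0,0,0,0],[-0.47,0.21,0,0,0,0,0],[-0.48,0.19,0,0,0,0,0]]]' >/dev/null; python3 n.py 8
```

```text
theta 338.2 r 97.9 z 186.8 F [2.3 2.  3.2] rot [ 1.8e+02 -1.0e-01  1.6e+01] t 16.67
[-0.49  0.13 -0.  ] [-0.49  0.13 -0.  ] [-0.5   0.11 -0.  ] [-0.5   0.08 -0.  ] [-0.51  0.05 -0.  ]
[-0.51  0.03 -0.  ] [-0.51 -0.   -0.  ] [-0.51 -0.03 -0.  ]
```

```bash
python3 -m pendant '[[[-0.49,0.14,0.01,0,0,0,0],[-0.5,0.12,0,0,0,0,0],[-0.5,0.09,0,0,0,0,0],[-0.5,0.07,0,0,0,0,0],[-0.51,0.04,0,0,0,0,0]]]' >/dev/null; python3 n.py 3
```

```text
theta 354.8 r 98.0 z 186.8 F [1.9 0.4 2.8] rot [ 1.799e+02 -1.000e-01  1.600e+01] t 17.08
[-0.51 -0.02 -0.  ] [-0.51 -0.01 -0.  ] [-0.51 -0.04 -0.  ]
```

```bash
python3 -m pendant '[[[-0.51,-0.02,0.01,0,0,0,0],[-0.4,-0.02,0,0,0,0,0],[-0.1,0,0.01,0,0,0,0],[0,0,0,0,0,0,0],[0,0,0,0,0,0,0]]]' >/dev/null; python3 n.py 3
python3 - <<'E'
from h import *
v=[]
for c in("wrist","scene"): bot.camera(c); v.append(view(c))
for vs in (v,):
  p,r=fit(vs,np.array([.532,-.045,.17,-76.])); print(p,np.sqrt((r**2).mean()),len(r))
E
```

```text
theta 2.0 r 97.9 z 187.0 F [3.  0.2 2.9] rot [ 1.799e+02 -1.000e-01  1.600e+01] t 17.50
[-0.51 -0.08 -0.  ] [-0.5  -0.08 -0.  ] [-0.5 -0.1 -0. ] [ 5.31543631e-01 -4.46412400e-02  1.69457832e-01 -7.63547533e+01] 2.0333818083695423 10
```

Back at the bracket (362°), in contact all the way, and the shell hasn't moved. Now I lift.

```bash
python3 -m pendant '[[[0,0,-0.5,0,0,0,0],[0,0,-1.5,0,0,0,0],[0,0,-3,0,0,0,0],[0,0,-3,0,0,0,0],[0,0,-3,0,0,0,0]]]'; python3 -m pendant '[[[0,0,-2,0,0,0,0],[0,0,-1,0,0,0,0],[0,0,0,0,0,0,0],[0,0,0,0,0,0,0],[0,0,0,0,0,0,0]]]'
python3 - <<'E'
from h import *
import cv2
v=[];o=[]
for c in("wrist","scene"): o.append(bot.camera(c)[:,:,::-1]); v.append(view(c))
for vs in (v,):
  p,r=fit(vs,np.array([.532,-.045,.17,-76.])); print(p,np.sqrt((r**2).mean()),len(r))
cv2.imwrite("pics/end.png",cv2.resize(np.hstack([o[0],o[1]]),(800,250)))
E
```

```text
time: 18.12
ee_pos: [0.548, -0.14, 0.291]
tcp_rot: [-179.6, 1.0, 16.0]
wrist_force: [1.4, 0.5, 0.2]
opening: -0.0
time: 18.53
ee_pos: [0.5485, -0.1402, 0.3273]
tcp_rot: [-179.7, 0.8, 16.0]
wrist_force: [-0.3, 0.6, -0.0]
opening: -0.0001
[ 5.30385835e-01 -4.43527291e-02  1.72070416e-01 -7.65046741e+01] 1.540357948916532 18
```

View pics/end.png

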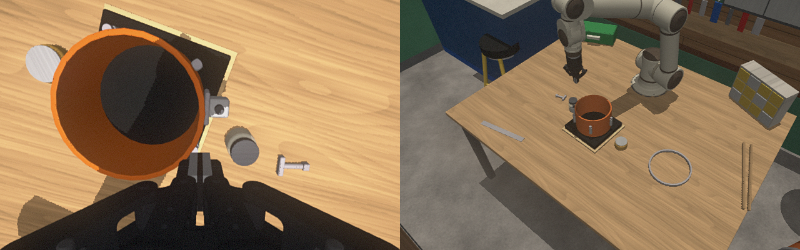

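The hand is clear of the rim at z 0.327 and the wrist force is zero. The shell is upright in place with its bracket at (215,110), and the tin, jar, key and hoop look undisturbed. Handing in.

```bash
python3 -c "
from workcell import bot
print(bot.job_done())"
```

```text
the job is handed in; nothing more can be done
None
```

I traced the shell's top edge with the closed fingertips, clockwise from the bracket all the way round to about 2° past it. I then lifted the hand straight up about 14 cm and handed the job in at about 18.6 s.

- **Contact:** the upward force read 1.9–4.6 N at every check along the trace, so the fingers stayed in light touch at each one.
- **Path:** the fingers stayed within about 3 mm of mid-wall, apart from one slip. Between about 131° and 156° the last joint hit its 180° limit and the fingers slid up to 8 mm towards the inside. They still read 2–5 N there, so they should have been on the edge. I turned the tool about 15° and went back to mid-wall before edge4 (160°).
- **Shell position:** the final camera fit agrees with the first to within 1.5 mm and 0.3°, which is within the measurement error, so the shell appears not to have moved. Fits from the top camera or the scene camera alone were unreliable, so I relied on the wrist camera, mostly combined with the scene camera.
- **Other things:** the tin, jar, key and hoop look undisturbed in the last picture. I did not measure their positions.

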